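# Hold a slide carrier flush on the sprung tilting microscope stage

### The job

First turn the lamp's brightness collar to 4, the orange mark. Then pick up the blue slide carrier by its fin and hold it, centred and square, flush against the sloped face of the sprung stage, pressing the face about halfway into its travel; finish while still gripping the carrier and pressing. Leave the dish, the dropper bottle and the spare objective where they are.

Things in the scene. Friction and masses are not known exactly. Their poses are not given: they have to be found in the camera images.
- lamp_collar (a joint): Brightness collar on the lamp housing, rad, turning about the vertical; grows clockwise seen from above, 0 (value 0) to 3.14 (value 6), one click per 0.524 rad: value 4 is 2.094. Detents pull it to the nearest click when let go (about 0.1 N m to turn past). It starts at 1, 2 or 3. Marks 0 to 6 on the black plate below are white, the larger one at 4 orange; a white line on the collar points to the set mark
- collar_grip (a point): Point on the collar's axis, 75 mm above the table, 16 mm below the collar's top: the height to grip. The collar is a grey ribbed upright cylinder, 44 mm in diameter, from 51 to 91 mm above the table. Its frame turns with the collar: the white pointer line lies along -y
- carrier: Slide carrier: blue plate 92 (x) x 76 (y) x 6 mm with two glass slides on it and an upright black grip fin in the middle, 44 mm long (x), 12 mm thick (y), from 6 to 42 mm above the underside. 0.1 to 0.2 kg. Origin: centre of the flat underside; x along the fin, z up. Works the same after a half turn about z
- carrier_grip (a point): Middle of the carrier's fin, 30 mm above its underside: where to grip it, fingers closing along the carrier's y across the 12 mm thickness. Axes as carrier
- stage_face (a point): Centre of the upper surface of the stage's bare aluminium face plate, 100 (x) x 84 (y) x 10 mm, orange marks at the corners. z outward normal, x up the slope (away from the robot), y level. It leans towards the robot, 16 to 30 degrees from level, differently each time, and the slope stays put when pressed. Moves in with the plate
- stage_press (a joint): How far the face plate is pushed in along its normal, m: 0 free, 0.012 at the end stop, 0.006 halfway. Springs: 900 N/m, about 1.3 N at the start and 6.7 N halfway
- petri_dish: Bystander: flat round dish, 72 mm in diameter, 14 mm high; origin at the centre of its underside
- dropper_bottle: Bystander: small amber bottle with a red dropper cap, 38 mm in diameter, 76 mm high; origin at the centre of its underside
- spare_objective: Bystander: steel lens barrel standing up, 32 mm in diameter, 42 mm high; origin at the centre of its underside
- lamp: Grey lamp housing, fixed, 124 x 124 mm, 50 mm high, origin at the centre of its underside; the collar stands on the middle of its top; a short black lens snout sticks out 22 mm on its +y side
- stage: Base of the sprung stage, fixed: dark plate 130 (x) x 124 (y) mm, with white cheeks beside the face plate, their outer faces 122 mm apart in y, up to 71 mm high. Origin at the centre of its underside; the free face's centre lies about 85 mm above the table
Mind the look-alikes: they are no part of the job. There is more than one size of the carrier; the one meant has the size given above. What is shaped like the stage but red is not meant.

How it is judged:
On the way, in this order (a step that is already met when the one before it is completed fails the run):
1. the collar is at 4 (value of joint lamp_collar between 1.96 and 2.23 rad), for 0.2 s.
2. the carrier lies flush on the stage face and presses it in (angle between the z axis of carrier and the z axis of stage_face, either way round below 0.06 rad and distance between carrier and stage_face below 0.015 m and value of joint stage_press above 0.003 m), for 0.2 s.
At the end, for the whole second after the job is handed in: The collar stands at click 4 (within 0.13 rad); the carrier's underside lies flush on the stage face (within 3 degrees), square to it either way round (within 7 degrees) and centred within 10 mm; the face is pressed in 3 to 9 mm; the gripper still grips the carrier by its fin, at rest (all of step 1 and angle between the z axis of carrier and the z axis of stage_face, either way round below 0.05 rad and angle between the x axis of carrier and the x axis of stage_face, either way round below 0.12 rad and distance between carrier and stage_face below 0.01 m and height (world z) of carrier above 0.06 m and value of joint stage_press between 0.003 and 0.009 m and contact force between the fingers and carrier above 2 N and distance between the grasp point and carrier_grip below 0.03 m and linear speed of carrier below 0.02 m/s); the arm keeps its last pose, push and grip.
It fails at once if a bystander was moved by more than 25 mm (distance of any of petri_dish, dropper_bottle, spare_objective from where it was at the start of the episode above 0.025 m).
It also fails if it takes over 56 s, if anything falls off the work surface, if the arm or the gripper's body presses on something with over 40 N, if the wrist force passes 120 N, or if a joint passes its speed limit or range.

### The arm

A 7-joint arm with a two-finger parallel gripper is mounted at the origin on the work surface. World frame = base frame: x ahead of the robot, y to its left, z up, the work surface at z = 0. Lengths are in m, angles in rad, forces in N, time in s.
With the tool pointing down it reaches from about 0.425 to 0.925 m from the base axis. Payload 6.8 kg.
Tool frame: the origin (TCP) lies at the very end of the fingers, on their centre line; the grasp point (between the pads) lies 19 mm behind it; z points along the fingers, y is the line along which they close (so a half turn about z gives the same grasp; the last joint's range is limited). The gripper opens to 85 mm and grips with 20 to 120 N. Pads are 22 mm wide; open, the fingers measure 114 mm over their backs; the gripper's body (76 mm by 85 mm) begins 54 mm behind the grasp point. The pads swing forward as they close: fully open they stand 13 mm farther back than shut.
Start: joints at [-1.246, 0.477, 0.022, 1.555, -0.011, 1.109, -0.083], TCP at [0.283, 0.613, 0.231] pointing down, gripper open.
Joint ranges: [-2.96, 2.96], [-0.34, 2.1], [-1.41, 1.46], [0.24, 2.44], [-1.37, 4.51], [0.17, 1.92], [-2.96, 2.96]. Speed limits (rad/s): [2.39, 2.39, 3.14, 3.14, 3.14, 3.14, 3.14].

### API

Orientations are given as a rotation vector (axis times angle).
In Python, from bench import get_obs, viewer, r gives the robot as it stands. The module is installed in compiled form; this text tells all that it offers.
- The arm moves only by the tool play_rows, never from a script. Its argument "commands" is a list that holds one entry, the list of rows, each a list of 5 numbers: the gripper's target within -1 to 1 (shut at 1, half-way at 0, fully open at -1), then the shift along the tool's x, y, z scaled (see below), then the turn about the tool's z scaled (see below). A call has 1 to 12 rows; each row is the pose to reach, as a shift and turn from the pose commanded when the call began, along the tool's axes at that moment; what a row does not reach only later rows make up. The controller multiplies each number of a shift by 0.2 m and each number of a turn by pi/2 rad. A row lasts 1/12 s, in which the tool goes at most 41.7 mm and 7.16 degrees, less where a joint would pass 70% of its speed; a pose out of reach is approached as far as the arm can. A call with a number of a shift or a turn outside -1 to 1 is refused whole. A call with a gripper value outside its range is refused whole. The fingers move at their own pace and stop on an object; "grip_force" is the grip in N (left out, the last holds). Time passes only in rows, so rows that repeat a pose let the fingers close. It gives the time, the measured TCP pose, the force, the opening and the grip force at its end, in the units of the state.
- get_obs(): the state, without advancing time (a new reading comes with each control period).
- viewer.grab_frame(name): name is "side" or "top"; returns a dict with "pixels" (384x512x3 uint8, red, green, blue), "fovy" (degrees; the focal length in pixels is half the picture's height over the tangent of half this angle, whatever the lens; pixels are square), "cx", "cy" (the principal point, pixels), "distortion" ([k1, k2, p1, p2, k3] as OpenCV has them; the pictures are not rectified), "world_to_cam" (4x4, takes a point from world to camera coordinates). Camera axes: x right, y up, looking along -z (the intrinsics and any distortion apply to the point x, -y, -z); pixel columns grow to the right and rows downward; lengths in m; the calibration is good to about 2 mm. A picture is of the moment at which its call begins. There is no depth.
- r.hand_in(): hands the job in; it is judged then, once.
Trained networks look in a picture, given as the dict that the camera call returned (one of the last four; its "shot" number tells which), for a name from the list of things; names that differ only in an ending like _2 or _b are one class to them, and where a whole thing is asked for, a point or a joint stands for the part that bears it (a point fixed in the world has none). Each returns a list of dicts, best first, with "score" (0 to 1); they miss things now and then, are a little off and sometimes report something else, mostly with a low value. They report only what shows in the picture. A call takes as long as a camera call. They do not tell look-alikes from the thing itself.
- viewer.trace(picture, thing): "pixels" (384x512 bool, what is visible of it) and "rect" ([left, top, right, bottom] in pixels, round what is visible of it).
The state is a dict: "clock": time; "joints": joint angles; "qvel": joint speeds; "tau": joint torques, N m; "tcp_pos": TCP position; "orientation": TCP orientation; "contact_force": force on the tool from outside, world axes, zero at the start; "moment": the same for the moment, N m; "grip_width": finger opening in m; "gripper_force": force on a finger pad.
Only numpy, scipy, OpenCV 4.12 (cv2) and the standard library are available. Lean on these libraries where they do the work, as an engineer would, in place of code of your own. Each camera call takes 0.05 s, during which the arm holds its last target. There are 200 camera calls.

## Working session

There is one attempt and no reset: what is moved stays moved. The work goes in short steps, Python scripts to look and compute and a tool call to move; the robot and the scene stay as the last step left them, time stands still between calls to the robot, and variables do not carry over. Pictures are saved under pics/ and viewed, at most 10 in all, crops included, and the job is handed in when it is done.

Besides the shell and the picture viewer there is one more tool, called after "Emit:" as name([rows], argument=value, ...), one row to a line, values as JSON. play_rows: Moves the arm, as the interface text tells. Shifts and turns lie within -1 to 1; 1 stands for 0.2 m of shift or pi/2 rad of turn. Its arguments: {"type":"object","properties":{"commands":{"type":"array","items":{"type":"array","items":{"type":"array","items":{"type":"number","minimum":-1,"maximum":1}}}},"grip_force":{"type":"number"}},"required":["commands"]}

```bash
mkdir -p pics
cat > h.py <<'E'
import numpy as np,cv2
from bench import get_obs,viewer,r
def grab(n,save=None):
    f=viewer.grab_frame(n)
    if save: cv2.imwrite('pics/'+save,cv2.cvtColor(f['pixels'],cv2.COLOR_RGB2BGR))
    return f
def cam(f):
    F=f['pixels'].shape[0]/2/np.tan(np.radians(f['fovy'])/2)
    K=np.array([[F,0,f['cx']],[0,F,f['cy']],[0,0,1.]])
    M=np.diag([1,-1,-1,1.])@np.array(f['world_to_cam'])
    return K,np.array(f['distortion'],float),M
def ray(f,px):
    K,d,M=cam(f); u=cv2.undistortPoints(np.array(px,float).reshape(-1,1,2),K,d).reshape(-1,2)
    R=M[:3,:3];c=-R.T@M[:3,3]
    return c,np.c_[u,np.ones(len(u))]@R
def atz(f,px,z):
    c,v=ray(f,px); return c+v*((z-c[2])/v[:,2])[:,None]
def proj(f,P):
    K,d,M=cam(f); return cv2.projectPoints(np.array(P,float).reshape(-1,1,3),cv2.Rodrigues(M[:3,:3])[0],M[:3,3],K,d)[0].reshape(-1,2)
E
python3 - <<'E'
from h import *
t=grab('top','top0.png');s=grab('side','side0.png')
for n,f in(('top',t),('side',s)):
    K,d,M=cam(f);print(n,f['fovy'],(-M[:3,:3].T@M[:3,3]).round(3),M[2,:3].round(2),d)
    for k in['lamp_collar','carrier','stage_face','stage','lamp','petri_dish','dropper_bottle','spare_objective']:
        for x in viewer.trace(f,k): 
            ys,xs=np.nonzero(x['pixels']);print(k,round(x['score'],2),x['rect'],len(xs))
print(get_obs())
E
```

```text
top 55.98768163828258 [ 0.392 -0.007  1.045] [ 0.13  0.01 -0.99] [-0.11350316  0.          0.          0.          0.        ]
lamp_collar 0.68 [353.6, 192.3, 370.2, 211.2] 244
carrier 0.79 [251.8, 203.6, 286.6, 238.3] 806
carrier 0.68 [190.0, 249.1, 233.9, 298.3] 1675
carrier 0.42 [350.7, 193.9, 370.7, 207.1] 240
stage_face 0.97 [131.2, 107.3, 175.1, 151.3] 1082
stage_face 0.74 [136.4, 181.2, 169.0, 221.9] 1074
stage 0.92 [131.6, 177.3, 188.3, 231.4] 2027
stage 0.8 [133.2, 110.0, 189.1, 160.6] 1880
lamp 0.78 [327.2, 180.1, 382.3, 224.9] 2183
petri_dish 0.67 [280.6, 153.1, 306.7, 174.9] 479
dropper_bottle 0.55 [237.6, 152.6, 249.5, 169.2] 141
side 51.14520934435097 [0.036 0.521 0.602] [ 0.55 -0.6  -0.58] [0.04083284 0.         0.         0.         0.        ]
lamp_collar 0.69 [322.0, 143.9, 340.0, 166.5] 338
carrier 0.97 [248.4, 279.4, 335.4, 344.7] 3580
carrier 0.93 [260.0, 207.4, 310.3, 248.9] 998
stage_face 0.96 [56.7, 205.9, 107.9, 248.9] 1662
stage_face 0.58 [115.0, 242.2, 183.7, 314.2] 2765
stage_face 0.37 [259.2, 208.6, 310.1, 247.3] 1003
stage 0.88 [111.2, 241.9, 196.6, 344.
[... 328 characters left out ...]
ray([-1.24609608,  0.47698051,  0.02241067,  1.55538329, -0.01150797,
        1.10932604, -0.08310112]), 'qvel': array([ 5.18240716e-04,  2.43102646e-04,  4.91600063e-04, -8.10146653e-04,
       -8.53304118e-06, -1.06470425e-03, -7.06626647e-04]), 'tau': array([-1.13253056e-03, -5.96322227e+01,  1.60575360e+00, -2.81548601e+01,
        1.25325011e-02,  1.60164385e-03, -1.62655391e-05]), 'tcp_pos': array([0.28310995, 0.6127791 , 0.23132826]), 'orientation': array([-6.74598657e-01, -3.06829690e+00, -5.25191402e-05]), 'contact_force': array([-0.47312758,  0.28734573,  0.16281133]), 'moment': array([-0.0176697 ,  0.03325491,  0.01368128]), 'gripper_force': 0.0, 'grip_width': 0.08536358310481121}
```

```bash
cd pics; python3 -c "
import cv2
for n in('top0','side0'):cv2.imwrite(n+'b.png',cv2.resize(cv2.imread(n+'.png'),(800,600),interpolation=cv2.INTER_CUBIC))"
```

```text
(no output)
```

View pics/top0b.png

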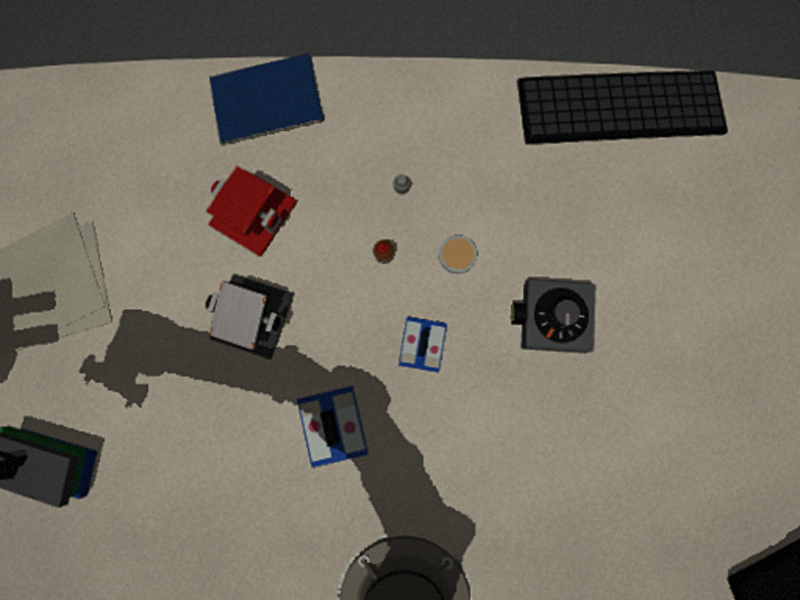

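View pics/side0b.png

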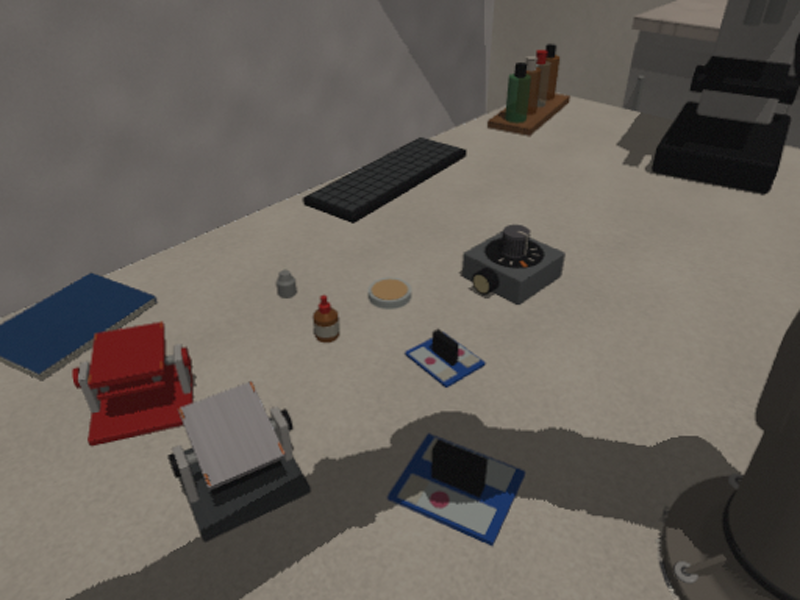

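Run:
```python
from h import *
t=grab('top');s=grab('side')
def rects(f,k,z):
    for x in viewer.trace(f,k)[:2]:
        m=x['pixels'].astype(np.uint8); c=max(cv2.findContours(m,0,1)[0],key=cv2.contourArea).reshape(-1,2)
        w=atz(f,c,z)[:,:2].astype(np.float32)*1000
        (cx,cy),(a,b),an=cv2.minAreaRect(w)
        print(k,round(x['score'],2),'c',round(cx,1),round(cy,1),'size',round(a,1),round(b,1),'ang',round(an,1),'r',round(np.hypot(cx,cy)))
for n,f in(('top',t),('side',s)):
    print(n)
    for k,z in(('carrier',.006),('lamp',.05),('lamp_collar',.091),('stage_face',.085),('petri_dish',.014),('dropper_bottle',.076)): rects(f,k,z)
im=cv2.cvtColor(t['pixels'],4)
a=cv2.resize(im[170:310,175:375],(800,560),interpolation=cv2.INTER_CUBIC);cv2.imwrite('pics/c1.png',a)
a=cv2.resize(im[170:230,320:390],(700,600),interpolation=cv2.INTER_CUBIC);cv2.imwrite('pics/c2.png',a)
```

```text
top
carrier 0.6 c 309.1 138.2 size 133.3 106.5 ang 13.6 r 339
carrier 0.55 c 463.7 -23.1 size 76.5 93.6 ang 81.4 r 464
lamp 0.9 c 514.2 -255.9 size 149.9 127.2 ang 88.7 r 574
lamp_collar 0.74 c 514.1 -264.9 size 41.6 44.9 ang 45.3 r 578
stage_face 0.84 c 500.8 298.0 size 88.5 100.2 ang 77.2 r 583
stage_face 0.73 c 707.3 308.3 size 91.3 105.4 ang 63.0 r 772
petri_dish 0.59 c 634.2 -87.9 size 69.0 64.5 ang 0.7 r 640
dropper_bottle 0.48 c 619.7 48.9 size 42.3 33.1 ang 1.5 r 622
side
carrier 0.65 c 468.7 -24.1 size 81.7 106.5 ang 81.7 r 469
carrier 0.63 c 312.3 138.4 size 132.1 112.7 ang 15.7 r 342
lamp 0.94 c 502.2 -248.1 size 217.5 164.3 ang 88.1 r 560
lamp_collar 0.8 c 503.5 -244.5 size 41.8 102.8 ang 33.6 r 560
lamp_collar 0.23 c 680.8 82.5 size 29.1 79.0 ang 52.1 r 686
stage_face 0.77 c 710.5 309.5 size 89.4 118.8 ang 59.3 r 775
stage_face 0.75 c 504.0 298.7 size 87.3 134.9 ang 72.1 r 586
petri_dish 0.95 c 627.0 -79.3 size 69.2 89.2 ang 42.2 r 632
petri_dish 0.63 c 774.8 17.6 size 30.3 78.1 ang 52.0 r 775
dropper_bottle 0.75 c 591.7 86.6 size 35.6 107.9 ang 54.3 r 598
dropper_bottle 0.67 c 517.4 -266.8 size 43.6 106.6 ang 33.6 r 582
```

View pics/c1.png

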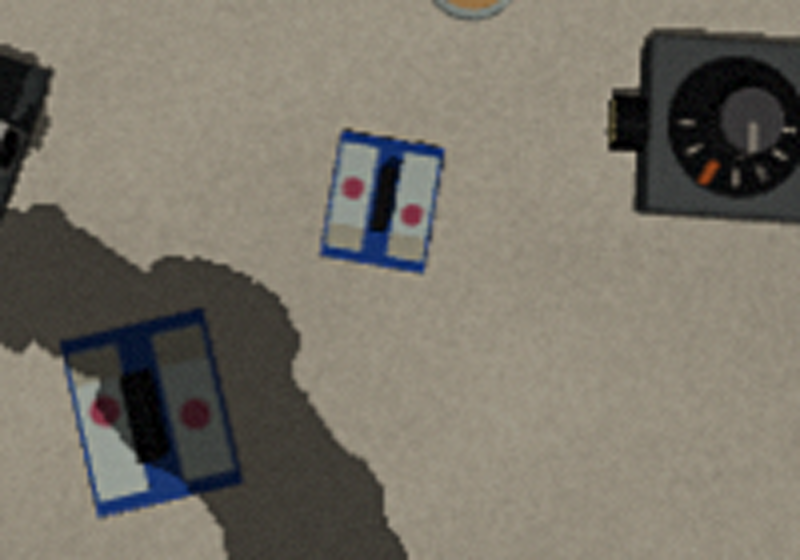

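View pics/c2.png

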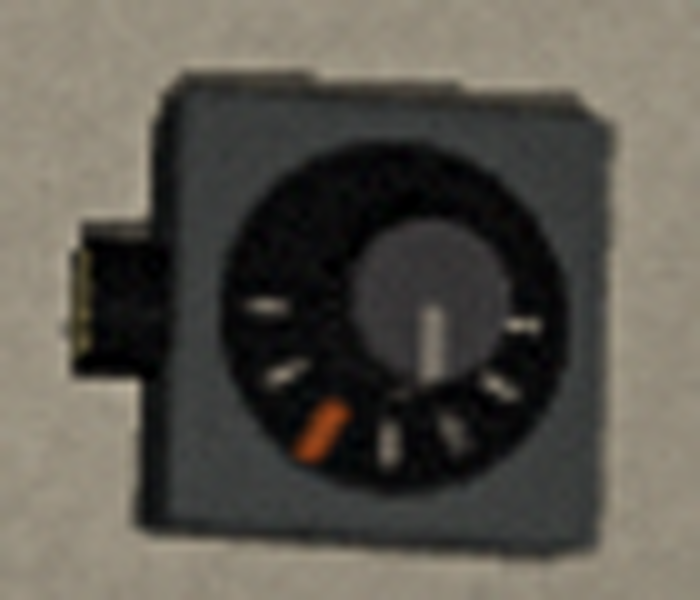

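```bash
cat > fit.py <<'E'
from h import *
from scipy.optimize import minimize
from scipy.spatial.transform import Rotation as Ro
U=4
def sil(f,P):
    m=np.zeros((384*U,512*U),np.uint8)
    p=(proj(f,P)+.5)*U-.5
    cv2.fillConvexPoly(m,cv2.convexHull(np.round(p).astype(np.int32)),1);return m>0
def mask(f,k,near):
    q=proj(f,near)[0]; best=None
    for x in viewer.trace(f,k):
        ys,xs=np.nonzero(x['pixels']); d=np.hypot(xs.mean()-q[0],ys.mean()-q[1])
        if best is None or d<best[0]: best=(d,x)
    if best is None or best[0]>25: return None
    return cv2.resize(best[1]['pixels'].astype(np.uint8),None,fx=U,fy=U,interpolation=0)>0
def fit(fs,k,model,x0,step,near):
    ms=[(f,m) for f in fs if (m:=mask(f,k,near)) is not None]
    def c(x): 
        e=0
        for f,m in ms: a=sil(f,model(x)); e+=1-(a&m).sum()/(a|m).sum()
        return e/len(ms)
    x0=np.array(x0,float);S=np.vstack([x0]+[x0+d for d in np.diag(step)])
    o=minimize(c,x0,method='Nelder-Mead',options=dict(initial_simplex=S,xatol=1e-5,fatol=1e-5,maxiter=400))
    o=minimize(c,o.x,method='Nelder-Mead',options=dict(initial_simplex=o.x+np.vstack([0*x0]+list(-np.diag(step)/2)),maxiter=400))
    return o.x,o.fun,len(ms)
def box(lx,ly,z0,z1): return np.array([[a*lx/2,b*ly/2,z] for a in(-1,1) for b in(-1,1) for z in(z0,z1)])
th=np.linspace(0,6.283,40)
CYL=np.array([[.022*np.cos(a),.022*np.sin(a),z] for a in th for z in(.051,.091)])
collar=lambda x:CYL+[x[0],x[1],0]
CAR=np.vstack([box(.092,.076,0,.006)]); FIN=box(.044,.012,.006,.042)
carrier=lambda x:Ro.from_euler('z',x[2]).apply(CAR)+[x[0],x[1],0]
FACE=box(.1,.084,-.010,0)
def faceR(x): return Ro.from_euler('z',x[3])*Ro.from_euler('y',-x[4])
face=lambda x:faceR(x).apply(FACE)+x[:3]
E
python3 - <<'E'
from fit import *
t=grab('top');s=grab('side')
for fs in([t],[s],[t,s]):
    print('collar',fit(fs,'lamp_collar',collar,[.514,-.265],[.01,.01],[.514,-.265,.075]))
print('carr',fit([t],'carrier',carrier,[.4637,-.0231,-.15],[.01,.01,.1],[.4637,-.0231,.01]))
for _ in range(1):
  for fs in([t],[s],[t,s]):
    print('face',fit(fs,'stage_face',face,[.5,.298,.085,-.22,.4],[.01,.01,.004,.1,.1],[.5,.298,.085]))
x=fit([t,s],'stage_face',face,[.5,.298,.085,-.22,.4],[.01,.01,.004,.1,.1],[.5,.298,.085])[0]
y=fit([t],'carrier',carrier,[.4637,-.0231,-.15],[.01,.01,.1],[.4637,-.0231,.01])[0]
out=[]
for f,ctr in((t,0),(s,1)):
    im=cv2.resize(cv2.cvtColor(f['pixels'],4),None,fx=4,fy=4,interpolation=cv2.INTER_CUBIC)
    top=faceR(x).apply([[.05,.042,0],[.05,-.042,0],[-.05,-.042,0],[-.05,.042,0]])+x[:3]
    cr=Ro.from_euler('z',y[2]).apply(np.array([[.046,.038,.006],[.046,-.038,.006],[-.046,-.038,.006],[-.046,.038,.006]]))+[y[0],y[1],0]
    fn=Ro.from_euler('z',y[2]).apply(np.array([[.022,.006,.042],[.022,-.006,.042],[-.022,-.006,.042],[-.022,.006,.042]]))+[y[0],y[1],0]
    for P in(top,cr,fn): cv2.polylines(im,[np.round((proj(f,P)+.5)*4).astype(np.int32)],True,(0,255,0),1)
    for c in([.5,.298,.08],[.464,-.023,.02]):
        u,v=(proj(f,c)[0]*4).astype(int); out.append(cv2.resize(im[v-150:v+150,u-200:u+200],(400,300)))
cv2.imwrite('pics/ov.png',np.vstack([np.hstack(out[:2]),np.hstack(out[2:])]))
E
```

```text
Traceback (most recent call last):
  File "fit.py", line 23, in fit
    o=minimize(c,x0,method='Nelder-Mead',options=dict(initial_simplex=S,xatol=1e-5,fatol=1e-5,maxiter=400))
  File "fit.py", line 21, in c
    return e/len(ms)
           ~^~~~~~~~
ZeroDivisionError: division by zero
```

```bash
sed -i 's/^    def c(x): $/    if not ms: return np.array(x0),9,0\n    def c(x):/' fit.py
cat > ov.py <<'E'
from fit import *
t=grab('top');s=grab('side')
for fs in([t],[s],[t,s]):
    print('collar',fit(fs,'lamp_collar',collar,[.514,-.265],[.01,.01],[.514,-.265,.075]))
print('carr',fit([t],'carrier',carrier,[.4637,-.0231,-.15],[.01,.01,.1],[.4637,-.0231,.01]))
for fs in([t],[s],[t,s]):
    print('face',fit(fs,'stage_face',face,[.5,.298,.085,-.22,.4],[.01,.01,.004,.1,.1],[.5,.298,.085]))
x=fit([t,s],'stage_face',face,[.5,.298,.085,-.22,.4],[.01,.01,.004,.1,.1],[.5,.298,.085])[0]
y=fit([t],'carrier',carrier,[.4637,-.0231,-.15],[.01,.01,.1],[.4637,-.0231,.01])[0]
out=[]
for f,ctr in((t,0),(s,1)):
    im=cv2.resize(cv2.cvtColor(f['pixels'],4),None,fx=4,fy=4,interpolation=cv2.INTER_CUBIC)
    top=faceR(x).apply([[.05,.042,0],[.05,-.042,0],[-.05,-.042,0],[-.05,.042,0]])+x[:3]
    cr=Ro.from_euler('z',y[2]).apply(np.array([[.046,.038,.006],[.046,-.038,.006],[-.046,-.038,.006],[-.046,.038,.006]]))+[y[0],y[1],0]
    fn=Ro.from_euler('z',y[2]).apply(np.array([[.022,.006,.042],[.022,-.006,.042],[-.022,-.006,.042],[-.022,.006,.042]]))+[y[0],y[1],0]
    for P in(top,cr,fn): cv2.polylines(im,[np.round((proj(f,P)+.5)*4).astype(np.int32)],True,(0,255,0),1)
    for c in([.5,.298,.08],[.464,-.023,.02]):
        u,v=(proj(f,c)[0]*4).astype(int); out.append(cv2.resize(im[v-150:v+150,u-200:u+200],(400,300)))
cv2.imwrite('pics/ov.png',np.vstack([np.hstack(out[:2]),np.hstack(out[2:])]))
E
python3 ov.py
```

```text
collar (array([ 0.51575683, -0.2706817 ]), np.float64(0.08027057497181511), 1)
collar (array([ 0.52061373, -0.27180592]), np.float64(0.060664001390578814), 1)
collar (array([ 0.51780453, -0.27015252]), np.float64(0.10285092018352682), 2)
carr (array([ 0.46179435, -0.02346977, -0.13943325]), np.float64(0.06551774287376377), 1)
face (array([ 0.49854355,  0.29919005,  0.08927312, -0.30476523,  0.35800144]), np.float64(0.037411250682687025), 1)
face (array([ 0.5  ,  0.298,  0.085, -0.22 ,  0.4  ]), 9, 0)
face (array([ 0.49854355,  0.29919005,  0.08927312, -0.30476523,  0.35800144]), np.float64(0.037411250682687025), 1)
```

View pics/ov.png

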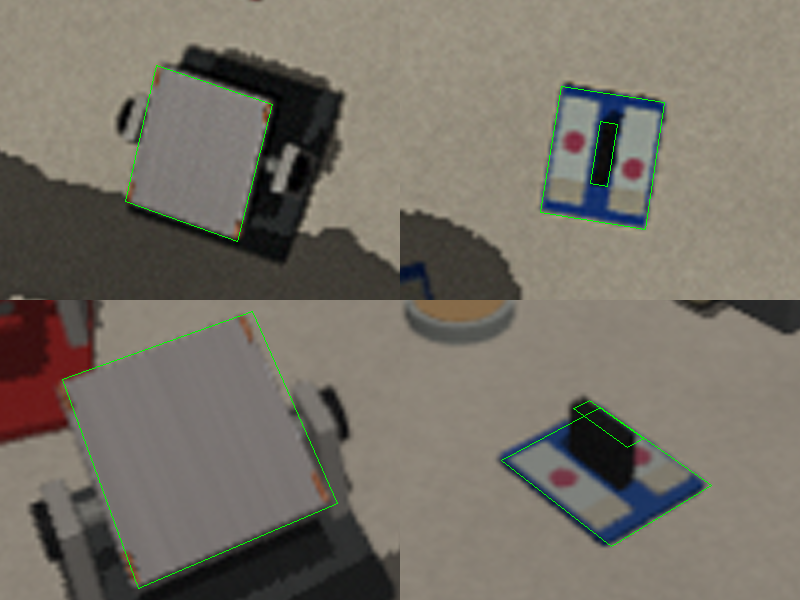

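The wanted carrier is the far one at top-crop pixel (385,200), 93×76 mm. The near one at (150,410) is 133×106 mm, so it is the look-alike. The red stage is rejected. The collar pointer stands at mark 3, straight down in the lamp crop at (430,345), so it needs +30° clockwise. I'm moving to the collar.

Emit:
play_rows([
  [[-1, -1, -0.5, 0, 0], [-1, -1, -0.5, 0, 0], [-1, -1, -0.5, 0, 0], [-1, -1, -0.5, 0, 0], [-1, -1, -0.5, 0, 0], [-1, -1, -0.5, 0, 0]],
])

```text
clock: 2.95
tcp_pos: [0.4279, 0.4316, 0.2317]
orientation: [0.687, 3.062, -0.003]
contact_force: [1.1, -1.0, 1.2]
grip_width: 0.0854
gripper_force: 0.0
```

Emit:
play_rows([
  [[-1, -1, -1, 0, 0], [-1, -1, -1, 0, 0], [-1, -1, -1, 0, 0], [-1, -1, -1, 0, 0], [-1, -1, -1, 0, 0], [-1, -1, -1, 0, 0], [-1, -1, -1, 0, 0]],
])

```text
clock: 3.53
tcp_pos: [0.5213, 0.1689, 0.2317]
orientation: [0.678, 3.067, -0.0]
contact_force: [0.3, -0.1, -1.1]
grip_width: 0.0855
gripper_force: 0.0
```

Emit:
play_rows([
  [[-1, -0.5, -1, 0, 0], [-1, -0.5, -1, 0, 0], [-1, -0.5, -1, 0, 0], [-1, -0.5, -1, 0, 0], [-1, -0.5, -1, 0, 0], [-1, -0.5, -1, 0, 0]],
])

```text
clock: 4.03
tcp_pos: [0.5267, -0.058, 0.2319]
orientation: [0.686, 3.064, -0.003]
contact_force: [-0.8, 0.1, -0.9]
grip_width: 0.0854
gripper_force: 0.0
```

Emit:
play_rows([
  [[-1, -0.42, -1, 0, 0], [-1, -0.42, -1, 0, 0], [-1, -0.42, -1, 0, 0], [-1, -0.42, -1, 0, 0], [-1, -0.42, -1, 0, 0], [-1, -0.42, -1, 0, 0], [-1, -0.42, -1, 0, 0], [-1, -0.42, -1, 0, 0]],
])

```text
clock: 4.7
tcp_pos: [0.5195, -0.2677, 0.2312]
orientation: [-0.676, -3.068, -0.001]
contact_force: [0.5, 0.9, -0.2]
grip_width: 0.0855
gripper_force: 0.0
```

Emit:
play_rows([
  [[-1, 0, -0.02, 0.45, 0], [-1, 0, -0.02, 0.45, 0], [-1, 0, -0.02, 0.45, 0], [-1, 0, -0.02, 0.7, 0], [-1, 0, -0.02, 0.8, 0], [-1, 0, -0.02, 0.87, 0], [-1, 0, -0.02, 0.87, 0]],
])

```text
clock: 5.28
tcp_pos: [0.5169, -0.2683, 0.0551]
orientation: [-0.669, -3.064, -0.003]
contact_force: [-0.2, 0.4, 0.1]
grip_width: 0.0853
gripper_force: 0.0
```

Emit:
play_rows([
  [[1, 0, 0, 0, 0], [1, 0, 0, 0, 0], [1, 0, 0, 0, 0], [1, 0, 0, 0, 0], [1, 0, 0, 0, 0], [1, 0, 0, 0, 0], [1, 0, 0, 0, 0], [1, 0, 0, 0, 0]],
], grip_force=40)

```text
clock: 5.95
tcp_pos: [0.5196, -0.2709, 0.0594]
orientation: [0.673, 3.065, 0.001]
contact_force: [-0.2, 3.1, 7.1]
grip_width: 0.0431
gripper_force: 39.7
```

Emit:
play_rows([
  [[1, 0, 0, -0.01, 0.05], [1, 0, 0, -0.01, 0.1], [1, 0, 0, -0.01, 0.15], [1, 0, 0, -0.01, 0.2], [1, 0, 0, -0.01, 0.25], [1, 0, 0, -0.01, 0.3], [1, 0, 0, -0.01, 0.345], [1, 0, 0, -0.01, 0.345], [1, 0, 0, -0.01, 0.345], [1, 0, 0, -0.01, 0.345], [1, 0, 0, -0.01, 0.345]],
])

```text
clock: 6.87
tcp_pos: [0.519, -0.2714, 0.0596]
orientation: [1.467, 2.776, 0.0]
contact_force: [5.4, -3.1, -9.9]
grip_width: 0.0428
gripper_force: 46.7
```

Emit:
play_rows([
  [[-1, 0, 0, 0, 0], [-1, 0, 0, 0, 0], [-1, 0, 0, 0, 0], [-1, 0, 0, 0, 0], [-1, 0, 0, 0, 0], [-1, 0, 0, 0, 0]],
])

```text
clock: 7.37
tcp_pos: [0.5179, -0.2713, 0.0595]
orientation: [-1.471, -2.776, -0.0]
contact_force: [0.1, 0.0, 0.6]
grip_width: 0.0852
gripper_force: 0.0
```

Emit:
play_rows([
  [[-1, 0, 0, -0.2, 0], [-1, 0, 0, -0.4, 0], [-1, 0, 0, -0.8, 0], [-1, 0, 0, -0.8, 0], [-1, -0.3, 0.9, -0.8, 0], [-1, -0.3, 0.9, -0.8, 0], [-1, -0.3, 0.9, -0.8, 0], [-1, -0.3, 0.9, -0.8, 0], [-1, -0.3, 0.9, -0.8, 0]],
])

```text
clock: 8.12
tcp_pos: [0.7048, -0.216, 0.2187]
orientation: [1.464, 2.779, 0.003]
contact_force: [-0.0, 0.9, -0.9]
grip_width: 0.0851
gripper_force: 0.0
```

Run:
```python
from fit import *
t=grab('top');s=grab('side')
A=cv2.resize(cv2.cvtColor(t['pixels'],4)[175:225,325:385],(480,400),interpolation=cv2.INTER_CUBIC)
B=cv2.resize(cv2.cvtColor(s['pixels'],4)[140:190,305:353],(320,400),interpolation=cv2.INTER_CUBIC)
cv2.imwrite('pics/col.png',np.hstack([A,B]))
for fs in([t],[s],[t,s]):
    print('face',fit(fs,'stage_face',face,[.5,.298,.085,-.25,.38],[.01,.01,.004,.1,.1],[.5,.298,.085]))
print('carr',fit([t],'carrier',carrier,[.4637,-.0231,-.15],[.01,.01,.1],[.4637,-.0231,.01]))
o=get_obs();print(o['tcp_pos'],o['orientation'],o['joints'])
```

```text
face (array([ 0.49895727,  0.29967263,  0.08707523, -0.30541378,  0.40922622]), np.float64(0.04626017166425145), 1)
face (array([ 0.50161995,  0.30021284,  0.0869947 , -0.28753444,  0.31811628]), np.float64(0.02952053047691916), 1)
face (array([ 0.49925174,  0.30056656,  0.08761699, -0.29939038,  0.3785064 ]), np.float64(0.053215902376200275), 2)
carr (array([ 0.46684963, -0.01964338, -0.07890235]), np.float64(0.5233069481090589), 1)
[ 0.69920754 -0.2212902   0.21958733] [-1.47421189e+00 -2.77387648e+00  9.01797304e-04] [-0.11562641  0.63678904  0.54523425  1.43301628 -0.34139595  1.16704499
  1.0707372 ]
```

View pics/col.png

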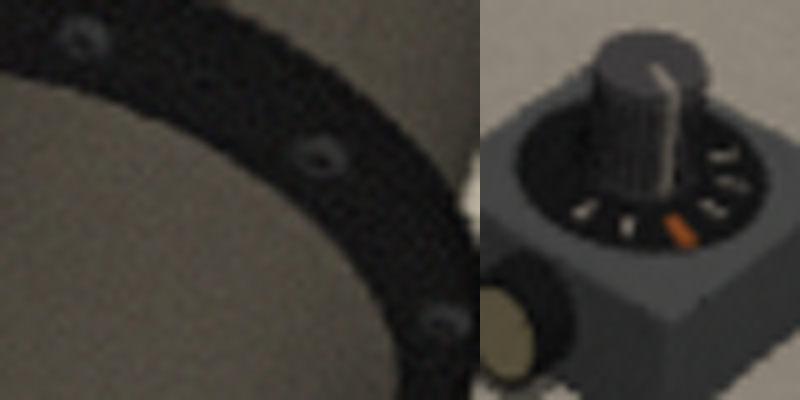

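The side crop shows the collar line at (665,190), above the orange mark at (680,232), so the collar is at 4. Next is the carrier.

Emit:
play_rows([
  [[-1, 0.74, -0.21, 0, 0], [-1, 0.74, -0.21, 0, 0], [-1, 0.74, -0.21, 0, 0], [-1, 0.74, -0.21, 0, 0], [-1, 0.74, -0.21, 0, 0]],
])

```text
clock: 8.88
tcp_pos: [0.5776, -0.1173, 0.219]
orientation: [-1.466, -2.772, -0.004]
contact_force: [-0.3, -0.9, 0.4]
grip_width: 0.0856
gripper_force: 0.0
```

Emit:
play_rows([
  [[-1, 0.74, -0.21, 0, -0.53], [-1, 0.74, -0.21, 0, -0.53], [-1, 0.74, -0.21, 0, -0.53], [-1, 0.74, -0.21, 0, -0.53], [-1, 0.74, -0.21, 0, -0.53], [-1, 0.74, -0.21, 0, -0.53], [-1, 0.74, -0.21, 0, -0.53], [-1, 0.74, -0.21, 0, -0.53], [-1, 0.74, -0.21, 0, -0.53], [-1, 0.74, -0.21, 0, -0.53]],
])

```text
clock: 9.72
tcp_pos: [0.4648, -0.0227, 0.2194]
orientation: [0.229, 3.133, 0.0]
contact_force: [-1.1, 0.9, -0.1]
grip_width: 0.0854
gripper_force: 0.0
```

```bash
cat > go.py <<'E'
import sys
from h import *
from scipy.spatial.transform import Rotation as Ro
# usage: go.py x y z  yaw_of_tool_y(deg)
o=get_obs();R=Ro.from_rotvec(o['orientation']).as_matrix();p=o['tcp_pos']
T=np.array(list(map(float,sys.argv[1:4])));d=R.T@(T-p)
a=np.degrees(np.arctan2(R[1,1],R[0,1]));w=-(float(sys.argv[4])-a+90)%180-90
print('tcp',p.round(4),'ey az',a.round(2),'shift',(d/.2).round(3),'turn',round(w/90,3),'q',o['joints'].round(2),'F',o['contact_force'].round(1),o['clock'])
E
python3 go.py .463 -.0233 .011 81.7
```

```text
tcp [ 0.4648 -0.0227  0.2194] ey az 81.63 shift [ 0.009 -0.004  1.042] turn -0.001 q [-0.47  0.14  0.43  2.07 -0.07  0.94  1.42] F [-1.1  0.9 -0.1] 9.7167
```

Emit:
play_rows([
  [[-1, 0.01, 0, 0.2, 0], [-1, 0.01, 0, 0.4, 0], [-1, 0.01, 0, 0.6, 0], [-1, 0.01, 0, 0.8, 0], [-1, 0.01, 0, 0.9, 0], [-1, 0.01, 0, 0.9, 0]],
])

```text
clock: 10.22
tcp_pos: [0.4598, -0.0223, 0.0356]
orientation: [-0.226, -3.126, 0.003]
contact_force: [-0.4, 0.6, 0.3]
grip_width: 0.0855
gripper_force: 0.0
```

Emit:
play_rows([
  [[-1, 0, 0, 0.07, 0], [-1, 0, 0, 0.13, 0], [-1, 0, 0, 0.13, 0], [1, 0, 0, 0.13, 0], [1, 0, 0, 0.13, 0], [1, 0, 0, 0.13, 0], [1, 0, 0, 0.13, 0], [1, 0, 0, 0.13, 0], [1, 0, 0, 0.13, 0], [1, 0, 0, 0.13, 0], [1, 0, 0, 0.13, 0], [1, 0, 0, 0.13, 0]],
], grip_force=20)

```text
clock: 11.22
tcp_pos: [0.4633, -0.0217, 0.0138]
orientation: [0.223, 3.133, 0.0]
contact_force: [-1.3, -0.0, 6.1]
grip_width: 0.0121
gripper_force: 23.1
```

```bash
python3 go.py .463 -.0233 .15 81.7
```

```text
tcp [ 0.4633 -0.0217  0.0138] ey az 81.85 shift [-0.    -0.008 -0.681] turn 0.002 q [-0.32  0.51  0.29  2.22 -0.32  0.45  1.65] F [-1.3 -0.   6.1] 11.2167
```

Emit:
play_rows([
  [[1, 0, 0, -0.1, 0], [1, 0, 0, -0.25, 0], [1, 0, 0, -0.4, 0], [1, 0, 0, -0.6, 0], [1, 0, 0, -0.8, 0], [1, 0, 0, -0.9, 0], [1, 0, 0, -0.9, 0], [1, 0, 0, -0.9, 0]],
])

```text
clock: 11.88
tcp_pos: [0.4632, -0.0215, 0.1939]
orientation: [0.223, 3.132, 0.002]
contact_force: [-0.7, 0.1, -2.4]
grip_width: 0.0118
gripper_force: 22.0
```

```bash
python3 go.py .491 .3025 .13 72.9
python3 - <<'E'
from h import *
s=grab('side');im=cv2.cvtColor(s['pixels'],4);u,v=proj(s,[.463,-.022,.19])[0].astype(int)
cv2.imwrite('pics/grip.png',cv2.resize(im[max(v-60,0):v+60,u-80:u+80],(800,600),interpolation=cv2.INTER_CUBIC))
E
```

```text
tcp [ 0.4632 -0.0215  0.1939] ey az 81.87 shift [0.092 1.623 0.322] turn 0.1 q [-0.49  0.18  0.46  2.11 -0.1   0.88  1.45] F [-0.7  0.1 -2.4] 11.8833
```

View pics/grip.png

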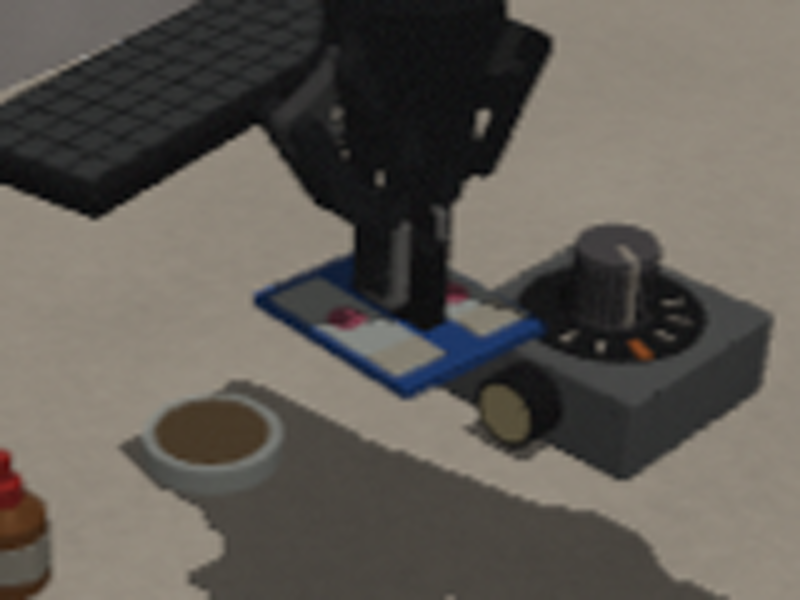

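Emit:
play_rows([
  [[1, 0.05, 0.2, 0, 0], [1, 0.05, 0.4, 0, 0], [1, 0.05, 0.6, 0, 0], [1, 0.05, 0.8, 0, 0], [1, 0.05, 1, 0, 0], [1, 0.05, 1, 0, 0]],
])

```text
clock: 12.43
tcp_pos: [0.4803, 0.1868, 0.1911]
orientation: [-0.206, -3.133, -0.003]
contact_force: [-0.0, 0.7, -1.8]
grip_width: 0.0115
gripper_force: 22.0
```

Emit:
play_rows([
  [[1, 0.02, 0.2, 0, 0.05], [1, 0.04, 0.4, 0, 0.1], [1, 0.04, 0.55, 0, 0.1], [1, 0.04, 0.62, 0, 0.1], [1, 0.04, 0.62, 0, 0.1], [1, 0.04, 0.62, 0, 0.1], [1, 0.04, 0.62, 0, 0.1]],
])

```text
clock: 13.02
tcp_pos: [0.4907, 0.299, 0.1919]
orientation: [-0.471, -3.104, 0.005]
contact_force: [-0.1, -0.8, -2.2]
grip_width: 0.0119
gripper_force: 21.9
```

```bash
python3 go.py .491 .3025 .11 72.9
```

```text
tcp [0.4907 0.299  0.1919] ey az 72.75 shift [0.003 0.018 0.409] turn -0.002 q [-0.91  0.36  0.32  1.86 -0.14  0.95  0.74] F [-0.1 -0.8 -2.2] 13.0167
```

Emit:
play_rows([
  [[1, 0, 0.01, 0.1, 0], [1, 0, 0.01, 0.2, 0], [1, 0, 0.01, 0.3, 0], [1, 0, 0.01, 0.38, 0], [1, 0, 0.01, 0.38, 0]],
])

```text
clock: 13.43
tcp_pos: [0.4897, 0.2998, 0.114]
orientation: [-0.471, -3.102, 0.008]
contact_force: [-0.5, 0.3, -0.5]
grip_width: 0.0121
gripper_force: 21.9
```

Emit:
play_rows([
  [[1, 0, 0, 0.01, 0], [1, 0, 0, 0.02, 0], [1, 0, 0, 0.03, 0], [1, 0, 0, 0.04, 0], [1, 0, 0, 0.05, 0], [1, 0, 0, 0.05, 0]],
])

```text
clock: 13.93
tcp_pos: [0.4925, 0.3037, 0.108]
orientation: [0.468, 3.105, 0.002]
contact_force: [0.4, -0.8, 4.2]
grip_width: 0.0118
gripper_force: 22.6
```

Emit:
play_rows([
  [[1, 0, 0, 0.01, 0], [1, 0, 0, 0.02, 0], [1, 0, 0, 0.03, 0], [1, 0, 0, 0.04, 0], [1, 0, 0, 0.05, 0], [1, 0, 0, 0.05, 0]],
])

```text
clock: 14.43
tcp_pos: [0.4905, 0.3043, 0.0969]
orientation: [-0.466, -3.105, -0.0]
contact_force: [-4.8, 1.1, 6.0]
grip_width: 0.0113
gripper_force: 23.5
```

```bash
cat > look.py <<'E'
import sys
from h import *
s=grab('side');im=cv2.cvtColor(s['pixels'],4);u,v=proj(s,[.495,.30,.10])[0].astype(int)
cv2.imwrite('pics/'+sys.argv[1],cv2.resize(im[v-60:v+60,max(u-80,0):u+80],(800,600),interpolation=cv2.INTER_CUBIC))
E
python3 go.py .491 .3025 .09 72.9;python3 look.py l1.png
```

```text
tcp [0.4905 0.3043 0.0969] ey az 72.92 shift [-0.005 -0.008  0.034] turn 0.0 q [-0.88  0.49  0.28  1.92 -0.19  0.75  0.78] F [-4.8  1.1  6. ] 14.4333
```

View pics/l1.png

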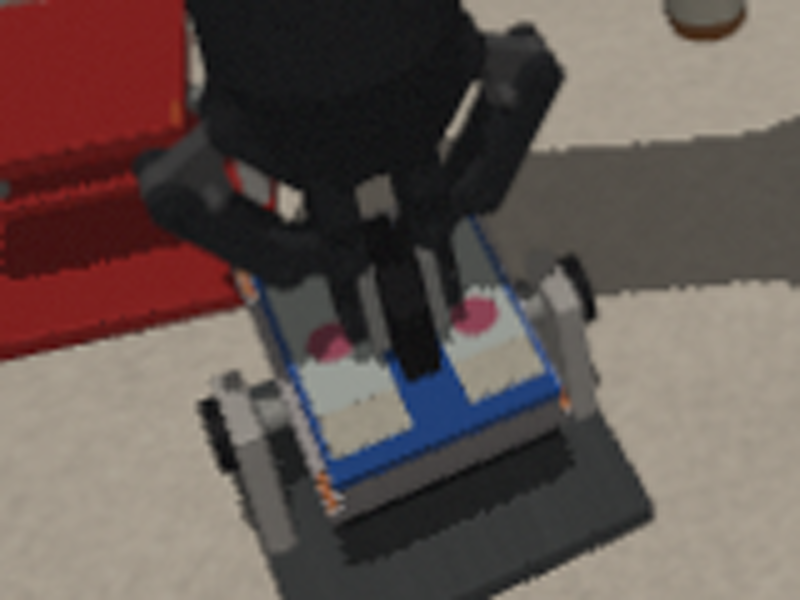

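The side crop shows the carrier flush on the face and roughly centred: its front edge runs (330,480) to (560,385), inside the orange corner marks. Next I measure the press depth.

```bash
cat > meas.py <<'E'
from fit import *
F=[];P=[];G=[]
for i in range(12):
    f=grab(['top','side'][i%2]);o=get_obs();F.append(o['contact_force']);P.append(o['tcp_pos']);G.append(o['moment'])
F=np.array(F);P=np.array(P);print('F',F.mean(0).round(2),F.std(0).round(2),'P',P.mean(0).round(4),P.std(0).round(4),'M',np.mean(G,0).round(3),o['clock'],o['gripper_force'])
s=grab('side');t=grab('top')
CARR=CAR
m5=lambda x:faceR(x).apply(CAR)+x[:3]
for nm,fs in(('side',[s]),('both',[t,s])):
    x,e,n=fit(fs,'carrier',m5,[.4995,.3,.085,-.30,.37],[.008,.008,.004,.05,.08],[.495,.3,.09]);print(nm,x.round(4),round(e,3),n)
E
python3 meas.py
```

```text
F [-4.19  1.58  5.27] [0.34 0.6  0.46] P [0.4904 0.3043 0.0971] [0. 0. 0.] M [ 0.351  0.59  -0.013] 15.0833 23.493378460407257
side [ 0.4799  0.3088  0.0964 -0.3053 -0.0612] 0.209 1
both [ 0.4799  0.3088  0.0964 -0.3053 -0.0612] 0.209 1
```

Emit:
play_rows([
  [[1, -0.003, 0, 0.007, 0], [1, -0.005, 0, 0.014, 0], [1, -0.005, 0, 0.014, 0], [1, -0.005, 0, 0.014, 0]],
])

```text
clock: 15.67
tcp_pos: [0.4908, 0.3042, 0.0942]
orientation: [-0.466, -3.104, -0.0]
contact_force: [-5.6, 1.4, 7.3]
grip_width: 0.0115
gripper_force: 23.8
```

Emit:
play_rows([
  [[1, -0.003, 0, 0.007, 0], [1, -0.005, 0, 0.014, 0], [1, -0.005, 0, 0.014, 0], [1, -0.005, 0, 0.014, 0]],
])

```text
clock: 16.0
tcp_pos: [0.4908, 0.3041, 0.0912]
orientation: [-0.465, -3.103, 0.001]
contact_force: [-8.1, 2.0, 7.0]
grip_width: 0.0119
gripper_force: 24.1
```

Emit:
play_rows([
  [[1, -0.003, 0, 0.007, 0], [1, -0.005, 0, 0.014, 0], [1, -0.005, 0, 0.014, 0], [1, -0.005, 0, 0.014, 0]],
])

```text
clock: 16.33
tcp_pos: [0.4915, 0.3039, 0.0883]
orientation: [-0.464, -3.102, 0.001]
contact_force: [-8.6, 2.1, 6.4]
grip_width: 0.0118
gripper_force: 24.7
```

Run:
```python
from fit import *
s=grab('side');Z=6
im=cv2.resize(cv2.cvtColor(s['pixels'],4),None,fx=Z,fy=Z,interpolation=cv2.INTER_CUBIC)
x=np.array([.4995,.3003,.0873,-.298,.365])
for B,d,c in((np.array([[a*.046,b*.038,.006] for a in(-1,1) for b in(-1,1)]),.006,(0,255,0)),(np.array([[a*.05,b*.042,0] for a in(-1,1) for b in(-1,1)]),.006,(0,0,255))):
    P=faceR(x).apply(B-[0,0,d])+x[:3]
    for q in (proj(s,P)+.5)*Z: cv2.circle(im,tuple(q.round().astype(int)),2,c,-1);print(c,(q/Z).round(1))
u,v=(proj(s,[.495,.30,.085])[0]*Z).astype(int)
u0=max(u-390,0);v0=v-280;print(u0,v0)
cv2.imwrite('pics/l2.png',cv2.convertScaleAbs(im[v0:v0+560,u0:u0+780],alpha=1.4))
```

```text
(0, 255, 0) [180.6 290.7]
(0, 255, 0) [135.7 309.8]
(0, 255, 0) [160.9 246.3]
(0, 255, 0) [117.8 262.1]
(0, 0, 255) [183.6 293.2]
(0, 0, 255) [134.3 314.4]
(0, 0, 255) [162.3 245.3]
(0, 0, 255) [115.  262.6]
512 1387
```

View pics/l2.png

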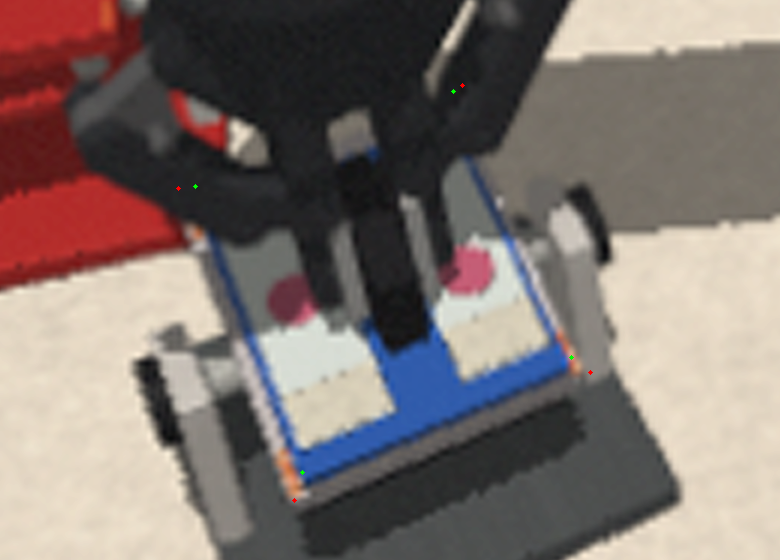

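```bash
cat > edge.py <<'E'
from fit import *
s=grab('side');now=cv2.cvtColor(cv2.cvtColor(s['pixels'],4),6).astype(float)
im0=cv2.imread('pics/side0.png',0).astype(float)
g=cv2.imread('pics/l1.png',0);u,v=proj(s,[.495,.30,.10])[0].astype(int)
l1=np.zeros_like(im0);l1[v-60:v+60,max(u-80,0):u+80]=cv2.resize(g,(160,120),interpolation=cv2.INTER_AREA)
x=np.array([.4995,.3003,.0873,-.298,.365])
D=np.linspace(-.004,.02,49)
def line(d,z): # image row of front edge at given columns
    P=proj(s,faceR(x).apply([[-.05,b,z-d] for b in np.linspace(-.042,.042,30)])+x[:3]);o=np.argsort(P[:,0]);return P[o]
cols=np.arange(145,176)
for n,im in(('0',im0),('l1',l1),('now',now)):
    prof=[]
    for d in D:
        P=line(d,-.010);rows=np.interp(cols,P[:,0],P[:,1])
        prof.append(cv2.remap(im.astype(np.float32),cols.astype(np.float32)[None],rows.astype(np.float32)[None],1).mean())
    gr=np.diff(prof);k=np.argmin(gr);print(n,'bottom-edge d(mm)',D[k]*1000+.25,np.array(prof).round(0).astype(int).tolist())
E
python3 edge.py
```

```text
0 bottom-edge d(mm) -3.75 [24, 21, 19, 18, 17, 16, 15, 14, 14, 14, 14, 14, 14, 14, 14, 14, 14, 14, 15, 15, 15, 15, 15, 16, 16, 16, 17, 17, 18, 19, 20, 21, 21, 22, 23, 24, 24, 25, 25, 25, 25, 26, 26, 26, 26, 26, 26, 26, 26]
l1 bottom-edge d(mm) 3.25 [66, 65, 65, 64, 63, 63, 62, 61, 59, 58, 56, 54, 51, 49, 46, 43, 40, 37, 34, 32, 29, 27, 25, 24, 23, 22, 22, 22, 22, 23, 23, 24, 25, 26, 27, 27, 28, 29, 29, 30, 30, 31, 31, 31, 31, 31, 31, 31, 31]
now bottom-edge d(mm) 6.25 [67, 67, 68, 68, 67, 67, 67, 66, 66, 65, 65, 64, 63, 62, 61, 60, 58, 57, 54, 52, 49, 46, 43, 40, 37, 34, 32, 30, 29, 28, 27, 27, 27, 28, 28, 29, 30, 30, 31, 31, 31, 32, 32, 32, 32, 32, 32, 32, 32]
```

```bash
sed -i 's/linspace(-.004,.02,49)/linspace(-.022,.02,85)/; s/,np.array(prof).*tolist())/);prof=np.array(prof).round(0).astype(int);print(prof[::2].tolist())/' edge.py; python3 edge.py
```

```text
0 bottom-edge d(mm) -15.25
[114, 113, 110, 107, 102, 95, 87, 77, 68, 61, 56, 54, 51, 49, 45, 40, 34, 29, 24, 19, 17, 15, 14, 14, 14, 14, 14, 15, 15, 15, 16, 17, 18, 20, 21, 23, 24, 25, 25, 26, 26, 26, 26]
l1 bottom-edge d(mm) 3.2499999999999956
[55, 59, 62, 64, 66, 67, 68, 68, 68, 68, 68, 68, 68, 68, 67, 67, 67, 66, 66, 65, 63, 62, 59, 56, 51, 46, 40, 34, 29, 25, 23, 22, 22, 23, 25, 27, 28, 29, 30, 31, 31, 31, 31]
now bottom-edge d(mm) 6.249999999999995
[63, 62, 62, 60, 59, 57, 54, 50, 47, 45, 45, 46, 49, 52, 56, 60, 63, 65, 67, 67, 67, 66, 66, 65, 63, 61, 58, 54, 49, 43, 37, 32, 29, 27, 27, 28, 30, 31, 31, 32, 32, 32, 32]
```

The edge tracking puts the unpressed face at −6.0 mm and the present one at +6.25 mm, so it is pushed in about 12 mm, at the end stop, with the carrier forced flush. I'm backing off about 6 mm.

Emit:
play_rows([
  [[1, 0.003, 0, -0.006, 0], [1, 0.006, 0, -0.012, 0], [1, 0.009, 0, -0.018, 0], [1, 0.011, 0, -0.024, 0], [1, 0.011, 0, -0.024, 0], [1, 0.011, 0, -0.024, 0]],
])

```text
clock: 16.98
tcp_pos: [0.4907, 0.304, 0.0932]
orientation: [-0.466, -3.104, 0.001]
contact_force: [-4.1, 1.9, 2.9]
grip_width: 0.0117
gripper_force: 24.2
```

```bash
python3 edge.py; python3 go.py .491 .3025 .1 72.9
```

```text
0 bottom-edge d(mm) -15.25
[114, 113, 110, 107, 102, 95, 87, 77, 68, 61, 56, 54, 51, 49, 45, 40, 34, 29, 24, 19, 17, 15, 14, 14, 14, 14, 14, 15, 15, 15, 16, 17, 18, 20, 21, 23, 24, 25, 25, 26, 26, 26, 26]
l1 bottom-edge d(mm) 3.2499999999999956
[55, 59, 62, 64, 66, 67, 68, 68, 68, 68, 68, 68, 68, 68, 67, 67, 67, 66, 66, 65, 63, 62, 59, 56, 51, 46, 40, 34, 29, 25, 23, 22, 22, 23, 25, 27, 28, 29, 30, 31, 31, 31, 31]
now bottom-edge d(mm) 1.7499999999999978
[49, 46, 45, 45, 47, 51, 55, 59, 63, 67, 69, 71, 72, 72, 73, 72, 70, 68, 66, 63, 61, 58, 53, 47, 40, 33, 26, 22, 20, 19, 19, 20, 22, 24, 26, 28, 29, 31, 31, 32, 32, 32, 32]
tcp [0.4908 0.3039 0.0932] ey az 72.93 shift [-0.003 -0.006 -0.034] turn 0.0 q [-0.87  0.5   0.28  1.92 -0.2   0.75  0.79] F [-4.2  2.2  4.5] 17.0333
```

Emit:
play_rows([
  [[1, 0.001, 0, -0.002, 0], [1, 0.001, 0, -0.004, 0], [1, 0.001, 0, -0.004, 0], [1, 0.001, 0, -0.004, 0], [1, 0.001, 0, -0.004, 0], [1, 0.001, 0, -0.004, 0]],
])

```text
clock: 17.53
tcp_pos: [0.4921, 0.3031, 0.0944]
orientation: [-0.469, -3.106, 0.0]
contact_force: [-4.3, 2.0, 2.9]
grip_width: 0.012
gripper_force: 24.1
```

```bash
python3 edge.py|tail -2; python3 go.py .491 .3025 .1 72.9
python3 - <<'E'
from fit import *
s=grab('side');Z=6
im=cv2.resize(cv2.cvtColor(s['pixels'],4),None,fx=Z,fy=Z,interpolation=cv2.INTER_CUBIC)
cv2.imwrite('pics/l3.png',cv2.convertScaleAbs(im[1387:1947,512:1292],alpha=1.4))
E
```

```text
now bottom-edge d(mm) -7.750000000000002
[55, 60, 65, 72, 78, 85, 92, 98, 104, 109, 111, 111, 106, 98, 89, 79, 72, 67, 64, 61, 58, 54, 48, 41, 34, 27, 22, 19, 18, 18, 19, 20, 22, 24, 26, 28, 29, 31, 31, 32, 32, 32, 32]
tcp [0.4922 0.3031 0.0944] ey az 72.85 shift [ 0.005 -0.005 -0.028] turn -0.001 q [-0.87  0.5   0.28  1.92 -0.19  0.75  0.79] F [-4.9  2.1  3.2] 17.5833
```

View pics/l3.png

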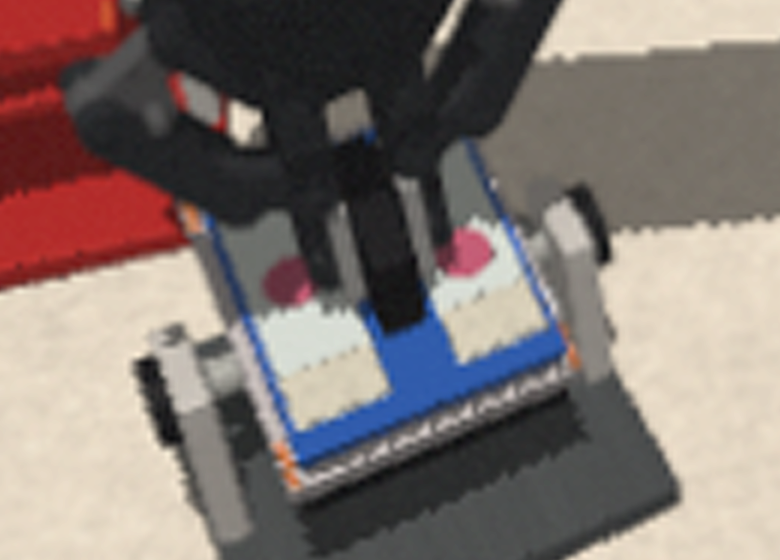

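The carrier's front margin at (430,420) shows an even light strip, centred and apparently flush. I'll check the centre of pressure with moment readings, easing the tangential load.

```bash
cat > mom.py <<'E'
from fit import *
F=[];G=[];Q=[]
for i in range(5):
    f=grab('side');o=get_obs();F.append(o['contact_force']);G.append(o['moment'])
x=np.array([0,0,0,-.298,.365]);R=faceR(x).as_matrix()
F=np.mean(F,0)+[0,0,1.9];G=np.mean(G,0)
print('F face axes',(R.T@F).round(2),'M face axes',(R.T@G).round(3),'tcp',o['tcp_pos'].round(4),o['clock'])
E
python3 mom.py
```

```text
F face axes [-2.74 -0.07  6.  ] M face axes [0.037 0.807 0.004] tcp [0.4922 0.3031 0.0944] 17.8833
```

Emit:
play_rows([
  [[1, 0.005, 0, 0.002, 0], [1, 0.009, 0, 0.004, 0], [1, 0.009, 0, 0.004, 0], [1, 0.009, 0, 0.004, 0]],
])

```text
clock: 18.22
tcp_pos: [0.4918, 0.3034, 0.0941]
orientation: [0.469, 3.104, 0.001]
contact_force: [0.2, -1.7, 4.2]
grip_width: 0.0117
gripper_force: 24.3
```

```bash
python3 mom.py; python3 edge.py|tail -2
```

```text
F face axes [ 2.75 -0.41  4.8 ] M face axes [-0.007 -0.368 -0.006] tcp [0.4911 0.3038 0.0939] 18.4667
now bottom-edge d(mm) -7.750000000000002
[45, 47, 51, 57, 64, 71, 78, 85, 91, 96, 100, 101, 97, 90, 81, 73, 68, 64, 62, 59, 54, 49, 42, 35, 29, 24, 20, 19, 18, 18, 19, 20, 22, 24, 26, 28, 29, 31, 31, 32, 32, 32, 32]
```

Emit:
play_rows([
  [[1, -0.002, 0, 0.002, 0], [1, -0.004, 0, 0.005, 0], [1, -0.004, 0, 0.005, 0], [1, -0.004, 0, 0.005, 0], [1, -0.004, 0, 0.005, 0], [1, -0.004, 0, 0.005, 0]],
])

```text
clock: 19.02
tcp_pos: [0.491, 0.3038, 0.0926]
orientation: [-0.468, -3.106, -0.0]
contact_force: [-0.3, 0.6, 4.3]
grip_width: 0.0117
gripper_force: 24.4
```

```bash
python3 mom.py; python3 edge.py|tail -1
```

```text
F face axes [0.41 0.32 5.52] M face axes [ 0.117  0.021 -0.021] tcp [0.491  0.3037 0.0926] 19.2667
[48, 46, 46, 48, 52, 58, 65, 72, 78, 84, 89, 91, 91, 89, 83, 77, 71, 67, 64, 62, 58, 54, 48, 41, 34, 28, 23, 20, 19, 18, 19, 21, 22, 24, 26, 28, 29, 30, 31, 32, 32, 32, 32]
```

Emit:
play_rows([
  [[1, -0.002, 0, 0.007, 0], [1, -0.004, 0, 0.014, 0], [1, -0.006, 0, 0.021, 0], [1, -0.008, 0, 0.028, 0], [1, -0.01, 0, 0.034, 0], [1, -0.01, 0, 0.034, 0], [1, -0.01, 0, 0.034, 0]],
])

```text
clock: 19.9
tcp_pos: [0.4919, 0.3034, 0.0857]
orientation: [-0.467, -3.104, 0.0]
contact_force: [-5.3, 0.8, 7.2]
grip_width: 0.0114
gripper_force: 25.2
```

```bash
python3 mom.py; python3 edge.py|tail -1
```

```text
F face axes [-1.81 -0.52  9.89] M face axes [ 0.068  0.802 -0.008] tcp [0.4919 0.3034 0.0858] 20.15
[65, 65, 64, 64, 64, 63, 61, 59, 57, 55, 54, 54, 56, 60, 65, 71, 77, 81, 81, 79, 75, 71, 67, 64, 62, 59, 54, 48, 42, 36, 30, 26, 25, 25, 26, 28, 30, 31, 32, 32, 32, 32, 32]
```

Emit:
play_rows([
  [[1, 0, 0, 0.007, 0], [1, 0.001, 0, 0.014, 0], [1, 0.002, 0, 0.021, 0], [1, 0.002, 0, 0.025, 0], [1, 0.002, 0, 0.025, 0]],
])

```text
clock: 20.62
tcp_pos: [0.4924, 0.3034, 0.084]
orientation: [-0.468, -3.105, -0.002]
contact_force: [-12.8, -3.2, 36.3]
grip_width: 0.0115
gripper_force: 29.7
```

```bash
python3 mom.py; python3 edge.py|tail -1
```

```text
F face axes [ 3.59 -7.56 39.07] M face axes [-1.495  2.082  0.618] tcp [0.4924 0.3034 0.084 ] 20.8667
[65, 65, 65, 65, 64, 64, 63, 62, 61, 59, 57, 55, 55, 55, 58, 63, 69, 76, 81, 84, 84, 80, 75, 70, 66, 64, 61, 57, 53, 47, 41, 35, 31, 29, 28, 28, 29, 30, 31, 32, 32, 32, 32]
```

Emit:
play_rows([
  [[1, 0.001, 0, -0.007, 0], [1, 0.002, 0, -0.014, 0], [1, 0.004, 0, -0.021, 0], [1, 0.006, 0, -0.028, 0], [1, 0.008, 0, -0.034, 0], [1, 0.009, 0, -0.04, 0], [1, 0.009, 0, -0.04, 0], [1, 0.009, 0, -0.04, 0]],
])

```text
clock: 21.58
tcp_pos: [0.4909, 0.3038, 0.0888]
orientation: [-0.468, -3.106, -0.0]
contact_force: [-1.4, 0.5, 5.1]
grip_width: 0.0117
gripper_force: 25.0
```

```bash
python3 mom.py; python3 edge.py|tail -1
```

```text
F face axes [0.12 0.53 6.55] M face axes [ 0.267  0.52  -0.049] tcp [0.4909 0.3037 0.0888] 21.8333
[64, 63, 62, 60, 58, 56, 54, 54, 54, 57, 62, 68, 74, 78, 81, 80, 76, 72, 68, 65, 63, 60, 56, 50, 44, 37, 30, 25, 21, 20, 19, 20, 22, 24, 26, 28, 30, 31, 31, 32, 32, 32, 32]
```

```bash
python3 -c "
from h import *
print(r.hand_in())"
```

```text
the job is handed in; nothing more can be done
None
```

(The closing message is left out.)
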